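# Set the focus of a sample viewer to its index mark

## Task

Bring the sample viewer into focus: turn its black focus knob until the white pointer line on the knob stands at the green mark on the dial around it, then let go. Leave the white lamp knob and the glass dish on the viewer as they are.

Things in the scene. Friction and masses are not known exactly. Their poses are not given: they have to be found in the camera images.
- focus_knob (a joint): black focus knob on a vertical axis: 50 mm round skirt, on it an upright bar grip 46 mm long, 14 thick, 34 high; a white pointer line runs along its top from the axis to one end. Value: angle (rad) of the pointer clockwise, from above, from the green mark; 0 = on the mark. Starts negative: turn clockwise. Stops at +-1.75. Stays where left, friction 0.05 N m, no spring.
- focus_dial: fixed round grey scale plate of the focus knob, 80 mm across, 6 thick, left or right one of two on the white viewer's deck (62 mm high), on the robot's side. Origin: on the knob's axis at the plate's underside, z up. The green mark lies along its -x, 28-40 mm out; at joint value q the pointer lies along -x turned clockwise by q. Above origin: skirt 6-14 mm, bar 14-48 mm.
- lamp_pointer (a point): pointer end of the white lamp knob (same shape, black pointer line, orange mark on its dial), whose axis is 150 mm from the focus knob's on the same deck: a point at the top of its bar, 23 mm from its axis and 48 mm above the deck. Not to be turned.
- dish: a loose, shallow glass petri dish of pale sample, 93 mm across and 11 mm high, standing on the viewer's deck behind the two dials, away from the robot. Origin: centre of its underside. Not to be moved.

How it is judged:
By the outcome, as a careful person would: the job done as asked, in the order asked, and still so for the second after the job is handed in, with the robot touching nothing.
It also fails if it takes over 32 s, if anything falls off the work surface, if the arm or the gripper's body presses on something with over 40 N, if the wrist force passes 120 N, or if a joint passes its speed limit or range.

## Robot

A 6-joint arm with a two-finger parallel gripper is mounted at the origin on a cart in front of the work surface, level with it; the furniture and walls round the work are solid. World frame = base frame: x ahead of the robot, y to its left, z up, the work surface at z = 0. Lengths are in m, angles in rad, forces in N, time in s.
With the tool pointing down it reaches from about 0.425 to 0.95 m from the base axis. Payload 3.5 kg.
Tool frame: the origin (TCP) lies at the very end of the fingers, on their centre line; the grasp point (between the pads) lies 19 mm behind it; y points along the fingers, z is the direction in which the jaws open and shut, and the axes are right-handed (so a half turn about y gives the same grasp; the last joint's range is limited). The gripper opens to 85 mm and grips with 20 to 120 N. Pads are 22 mm wide; open, the fingers measure 114 mm over their backs; the gripper's body (76 mm by 85 mm) begins 54 mm behind the grasp point. The pads swing forward as they close: fully open they stand 13 mm farther back than shut.
Start: joints at [1.1, 0.286, 1.577, -0, 1.279, -0.15], TCP at [0.213, 0.641, 0.231] pointing down, gripper open.
Joint ranges: [-2.77, 2.77], [-0.9, 2.22], [0.21, 2.48], [-1.53, 4.67], [0.24, 2.81], [-2.84, 2.84]. Speed limits (rad/s): [2.79, 2.79, 3.14, 3.14, 3.14, 3.14].

## Interface

Orientations are given as a 3x3 rotation matrix whose columns are the frame's x, y, z axes.
In Python, from cell import env gives the robot as it stands.
- The arm moves only by the shell command python3 -m jog 'ROWS' [FORCE]. ROWS is JSON, a list of rows, each a list of 5 numbers: the shift along the tool's x, y, z in mm, then the turn about the tool's y in degrees, then the opening, from -1 (shut) to 1 (fully open). A call has exactly 8 rows; each row is the pose to reach, as a shift and turn from the pose commanded when the call began, along the tool's axes at that moment; what a row does not reach only later rows make up. A row lasts 1/12 s, in which the tool goes at most 41.7 mm and 7.16 degrees, less where a joint would pass 70% of its speed; a pose out of reach is approached as far as the arm can. A call with a gripper value outside its range is refused whole. The fingers move at their own pace and stop on an object; FORCE is the grip in N (left out, the last holds). Time passes only in rows, so rows that repeat a pose let the fingers close, or fill a call up. It gives the time, the measured TCP pose, the force and the opening at its end, in the units of the state.
- env.read_state(): the state, without advancing time (a new reading comes with each control period).
- env.camera(name): name is "scene" or "top"; returns a dict with "image" (400x640x3 uint8, blue, green, red), "z_map" (400x640 float32, m along the optical axis (not along the pixel's ray), 0 where there is no reading), "intrinsics" (3x3 intrinsics, pixels), "dist" ([k1, k2, p1, p2, k3] as OpenCV has them; the pictures are not rectified), "xyz" and "orientation" of the camera in the world. Camera axes: x right, y down, z forward; pixel columns grow to the right and rows downward; lengths in m; the calibration is good to about 2 mm. A picture is of the moment at which its call begins.
- env.finish_job(): hands the job in, once; it reports no verdict.
The state is a dict: "clock": time; "joint_pos": joint angles; "joint_velocities": joint speeds; "joint_torque": joint torques, N m; "eef_pos": TCP position; "tool_rot": TCP orientation; "force": force on the tool from outside, world axes, zero at the start; "ft_torque": the same for the moment, N m; "grip_width": opening from 0.0 (shut) to 1.0 (fully open).
Only numpy, scipy, OpenCV 4.12 (cv2) and the standard library are available. Lean on these libraries where they do the work, as an engineer would, in place of code of your own. Each camera call takes 0.05 s, during which the arm holds its last target. There are 200 camera calls.

## Working session

There is one attempt and no reset: what is moved stays moved. The work goes in short steps, Python scripts to look and compute and a shell command to move; the robot and the scene stay as the last step left them, time stands still between calls to the robot, and variables do not carry over. Pictures are saved under pics/ and viewed, about 8 in all and at most 12, crops included, and the job is handed in when it is done.

```bash
mkdir -p pics; ls; cat > h.py <<'E'
import numpy as np, cv2
from cell import env
def ray(c,u,v):
    p=cv2.undistortPoints(np.array([[[u,v]]],float),c["intrinsics"],np.array(c["dist"],float))[0,0]
    return np.array(c["orientation"])@np.array([p[0],p[1],1.])
def onz(c,u,v,z):
    d=ray(c,u,v);o=np.array(c["xyz"]);return o+d*(z-o[2])/d[2]
E
python3 - <<'E'
from h import *
np.set_printoptions(precision=4,suppress=True)
for n in("top","scene"):
    c=env.camera(n);cv2.imwrite(f"pics/{n}0.png",c["image"]);np.savez(f"{n}0.npz",**c)
    print(n,c["xyz"],c["orientation"],c["intrinsics"])
s=env.read_state();print(s["eef_pos"],s["tool_rot"],s["clock"])
E
```

```text
pics
top [0.4924 0.1057 0.9605] [[-0.     -0.9894  0.1455]
 [-1.      0.0014  0.0094]
 [-0.0095 -0.1455 -0.9893]] [[413.5739   0.     323.6341]
 [  0.     413.5739 194.1318]
 [  0.       0.       1.    ]]
scene [-0.108   0.4999  0.4674] [[-0.4589 -0.3296  0.8251]
 [-0.8885  0.1704 -0.4261]
 [-0.0002 -0.9286 -0.371 ]] [[447.1263   0.     322.4985]
 [  0.     447.1263 191.5931]
 [  0.       0.       1.    ]]
[0.2125 0.64   0.2301] [[ 0.949  -0.001   0.3153]
 [-0.3153 -0.0019  0.949 ]
 [-0.0003 -1.     -0.0021]] 0.1
```

View pics/top0.png

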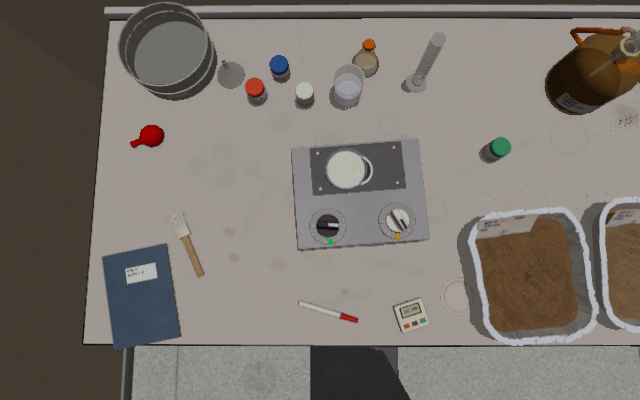

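View pics/scene0.png

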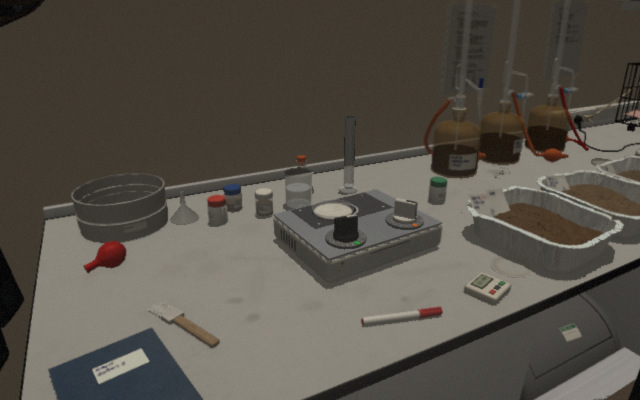

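The top view shows the black focus knob near (328,225) with its green mark at (331,241). The lamp knob is at (398,219) and the dish at (346,170). I'll zoom in and measure.

```bash
python3 - <<'E'
from h import *
np.set_printoptions(precision=4,suppress=True)
c=dict(np.load("top0.npz"));im=c["image"]
cv2.imwrite("pics/z0.png",cv2.resize(im[140:255,285:435],None,fx=5,fy=5,interpolation=cv2.INTER_CUBIC))
hsv=cv2.cvtColor(im,cv2.COLOR_BGR2HSV)
for n,lo,hi,b in(("green",(45,120,80),(80,255,255),(310,215,350,250)),("orange",(8,150,100),(22,255,255),(380,200,420,245)),("white",(0,0,150),(180,60,255),(317,218,340,232))):
    m=cv2.inRange(hsv,lo,hi);k=np.zeros_like(m);k[b[1]:b[3],b[0]:b[2]]=m[b[1]:b[3],b[0]:b[2]]
    v,u=np.nonzero(k);print(n,len(u),u.mean(),v.mean(),u.min(),u.max(),v.min(),v.max())
    print(onz(c,u.mean(),v.mean(),.110 if n=="white" else .068))
z=c["z_map"]
for (u,v) in((327,224),(312,215),(300,200),(328,217),(398,219)):
    d=ray(c,u,v);print(u,v,np.array(c["xyz"])+d*z[v,u])
E
```

```text
green 23 329.95652173913044 240.91304347826087 328 332 238 243
[0.5221 0.1007 0.068 ]
orange 23 397.5217391304348 235.56521739130434 396 399 233 238
[ 0.5335 -0.0445  0.068 ]
white 21 333.42857142857144 224.71428571428572 329 337 224 226
[0.5539 0.0937 0.11  ]
327 224 [0.5552 0.1069 0.1115]
312 215 [0.5785 0.1396 0.0623]
300 200 [0.6116 0.1661 0.0616]
328 217 [0.5728 0.1048 0.0766]
398 219 [ 0.5655 -0.0392  0.1103]
```

View pics/z0.png

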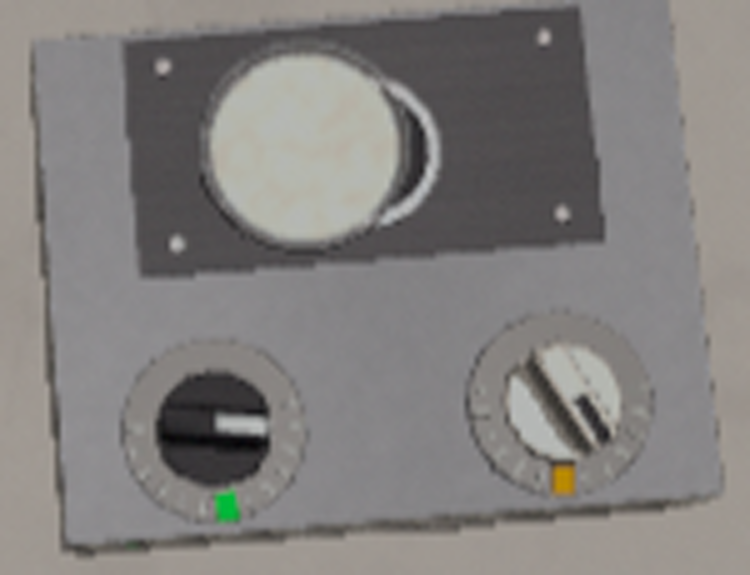

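The crop shows the pointer running from the axis at about (215,424) to (268,426), pointing image right. The green mark is at (227,507), so the turn is a bit under 90° clockwise. I'll refine the axis and angle next.

```bash
cat >> h.py <<'E'
def measure(c,b=(300,200,356,250)):
    im=c["image"]; hsv=cv2.cvtColor(im,cv2.COLOR_BGR2HSV)
    def pts(lo,hi,bb,z,r=None):
        m=cv2.inRange(hsv,lo,hi);v,u=np.nonzero(m[bb[1]:bb[3],bb[0]:bb[2]])
        return np.array([onz(c,x+bb[0],y+bb[1],z)[:2] for x,y in zip(u,v)])
    g=pts((45,120,80),(80,255,255),b,.068).mean(0)
    o=pts((8,150,100),(22,255,255),(380,200,420,245),.068).mean(0)
    y=(g-o)/np.linalg.norm(g-o); x=np.array([y[1],-y[0]]); ax=g+.034*x
    w=pts((0,0,150),(180,70,255),b,.110); w=w[np.linalg.norm(w-ax,axis=1)<.026]
    d=w.mean(0)-ax; e=np.linalg.svd(w-w.mean(0))[2][0]; e*=np.sign(e@d)
    a=lambda d:np.degrees(np.arctan2(d[1],d[0]))
    q=lambda d:(a(-x)-a(d)+180)%360-180
    print("axis",ax,"dial yaw",a(x),"pointer n",len(w),"mid",w.mean(0),"yaw by pca/mid",a(e),a(d),"q",q(e),q(d),"|g-o|",np.linalg.norm(g-o))
    return ax
E
python3 - <<'E'
from h import *
np.set_printoptions(precision=4,suppress=True)
c=dict(np.load("top0.npz"));measure(c)
hsv=cv2.cvtColor(c["image"],cv2.COLOR_BGR2HSV)
m=np.zeros((400,640),np.uint8);m[200:250,300:356]=cv2.inRange(hsv,(0,0,0),(180,255,62))[200:250,300:356]
cs=max(cv2.findContours(m,0,1)[0],key=cv2.contourArea);(u,v),r=cv2.minEnclosingCircle(cs);e=cv2.fitEllipse(cs)
print("skirt",u,v,r,onz(c,u,v,.076),e,onz(c,*e[0],.076))
s=dict(np.load("scene0.npz"));hs=cv2.cvtColor(s["image"],cv2.COLOR_BGR2HSV)
for n,lo,hi,b in(("g",(45,120,60),(80,255,255),(335,225,375,260)),("o",(5,120,80),(22,255,255),(395,210,430,235))):
    v,u=np.nonzero(cv2.inRange(hs,lo,hi)[b[1]:b[3],b[0]:b[2]]);print(n,len(u),onz(s,u.mean()+b[0],v.mean()+b[1],.068))
# dish
m=cv2.inRange(hsv,(15,0,170),(45,60,255));m[:140]=0;m[200:]=0;m[:,:320]=0;m[:,370:]=0
v,u=np.nonzero(m);print("dish",onz(c,u.mean(),v.mean(),.07))
E
```

```text
axis [0.556  0.1033] dial yaw 4.461239896580973 pointer n 21 mid [0.5539 0.0937] yaw by pca/mid -94.90102942982126 -102.7591187406325 q -80.63773067359774 -72.7796413627865 |g-o| 0.14556126067897693
skirt 327.4269714355469 225.3932647705078 11.511690139770508 [0.5549 0.106  0.076 ] ((326.8529968261719, 225.5596160888672), (20.851503372192383, 21.28319549560547), 141.04640197753906) [0.5545 0.1073 0.076 ]
g 16 [0.5222 0.1024 0.068 ]
o 16 [ 0.5333 -0.0416  0.068 ]
dish [0.6789 0.066  0.07  ]
```

```bash
cat >> h.py <<'E'
from scipy.optimize import least_squares
def proj(c,P):
    R=np.array(c["orientation"]);r=cv2.Rodrigues(R.T)[0]
    return cv2.projectPoints(np.array(P,float).reshape(-1,1,3),r,-R.T@np.array(c["xyz"]),c["intrinsics"],np.array(c["dist"],float))[0][:,0]
def circ(c,ctr,R,z,w=.006):
    g=cv2.cvtColor(c["image"],cv2.COLOR_BGR2GRAY).astype(np.float32); ctr=np.array(ctr,float)
    for _ in range(3):
        P=[];rs=np.arange(R-w,R+w,.0004)
        for t in np.radians(np.arange(0,360,4)):
            X=np.array([[*(ctr+r*np.array([np.cos(t),np.sin(t)])),z] for r in rs]);p=proj(c,X).astype(np.float32)
            s=cv2.remap(g,p[:,:1].copy(),p[:,1:].copy(),cv2.INTER_LINEAR)[:,0]
            P.append(X[np.argmax(abs(np.gradient(cv2.GaussianBlur(s[:,None],(1,7),1.5)[:,0]))),:2])
        P=np.array(P)
        f=least_squares(lambda x:np.linalg.norm(P-x[:2],axis=1)-x[2],[*ctr,R],loss="soft_l1",f_scale=.0007)
        ctr=f.x[:2]
    return f.x
E
python3 - <<'E'
from h import *
np.set_printoptions(precision=4,suppress=True)
c=dict(np.load("top0.npz"));s=dict(np.load("scene0.npz"))
a=lambda d:np.degrees(np.arctan2(d[1],d[0]))
F={}
for n,k in(("top",c),("scene",s)):
    f=circ(k,(.555,.106),.04,.068);l=circ(k,(.567,-.043),.04,.068);F[n]=f
    print(n,f,l,np.linalg.norm(f[:2]-l[:2]), "skirt",circ(k,f[:2],.025,.076,.004))
for g,n in(((.5221,.1014-.0007),"top"),((.5222,.1024),"scene")): d=np.array(g)-F[n][:2];print("mark dir",a(d)%360,np.linalg.norm(d))
# sub-pixel pointer: intensity-weighted line in the top view
g=cv2.cvtColor(c["image"],cv2.COLOR_BGR2GRAY).astype(float)
b=g[221:230,327:340];print(b.astype(int))
E
```

```text
top [0.5546 0.107  0.0403] [ 0.5658 -0.0433  0.0407] 0.15069029790185834 skirt [0.5549 0.1064 0.0248]
scene [0.5525 0.1094 0.0402] [ 0.5649 -0.0393  0.04  ] 0.14925413756597417 skirt [0.5522 0.1096 0.0251]
mark dir 190.96054483540945 0.0331283699523313
mark dir 193.00569414965693 0.031081898260532707
[[ 32  39  40  38  44  46  44  46  46  48  43  72 130]
 [ 39  72  75  61  57  58  55  37  33  30  28  60 129]
 [ 50 122 144 140 140 139 137 132 130 129 109  89 134]
 [ 51 143 178 182 181 181 182 182 181 182 166 136 145]
 [ 50 127 161 164 170 172 171 173 181 182 181 136 135]
 [ 43  70  93  95 123 128 128 133 155 157 160 111 128]
 [ 17  21  25  28  29  35  36  39  43  43  71  62 136]
 [ 14  13  14  14  12   8   7  11  10  17  21  37 126]
 [ 36  26  23  18  19  14  19  19  12  16  36  50 128]]
```

The circle fits put the axis near (0.554, 0.1075), with both dial centres 150 mm apart as expected. The mark direction is about 191°, the pointer about 266.5°, so q is about -75°. Now I'll approach.

```bash
python3 -m jog '[[20,2,-16,3,1],[50,4,-40,8,1],[80,6,-65,12,1],[110,8,-89,16,0.5],[140,11,-113,21,0.5],[170,14,-137,26,0.3],[195,16,-158,30,0.3],[215,16,-174,33,0.3]]' 30
cat > goal.py <<'E'
from h import *
import sys
np.set_printoptions(precision=4,suppress=True)
x,y,z,yaw=map(float,sys.argv[1:5]);s=env.read_state();R=np.array(s["tool_rot"]);d=np.array([x,y,z])-s["eef_pos"]
t=np.degrees(np.arctan2(R[1,2],R[0,2]));print("t",s["clock"],"eef",np.array(s["eef_pos"]),"yaw",t,"shift mm",R.T@d*1e3,"turn",t-yaw,"F",np.array(s["force"]),np.array(s["ft_torque"]),"grip",s["grip_width"],"j",np.array(s["joint_pos"]))
E
python3 goal.py .554 .1075 .19 -3.5
```

```text
clock: 0.77
eef_pos: [0.3624, 0.405, 0.2141]
tool_rot: [[0.621, -0.001, 0.784], [-0.784, -0.002, 0.621], [0.0, -1.0, -0.002]]
force: [0.6, -0.3, 0.0]
grip_width: 0.65
t 0.7667 eef [0.3624 0.405  0.2141] yaw 38.36213765597395 shift mm [352.167   24.3732 -34.3854] turn 41.86213765597395 F [ 0.6189 -0.3494  0.0202] [ 0.0447 -0.0892  0.0194] grip 0.6496682759928314 j [ 0.6543  0.0127  1.916  -0.0005  1.2151 -0.015 ]
```

```bash
python3 -m jog '[[35,2,-4,5,0.3],[75,5,-8,10,0.3],[115,8,-12,15,0.3],[155,10,-16,20,0.3],[195,13,-20,26,0.3],[235,16,-24,31,0.3],[270,19,-27,36,0.3],[300,21,-30,42,0.3]]' >/dev/null; python3 goal.py .554 .1075 .13 -3.5
```

```text
t 1.4333 eef [0.5264 0.1522 0.1936] yaw -3.720450479753204 shift mm [42.756  63.5916 30.4799] turn -0.22045047975320387 F [ 0.4246  0.6617 -0.2411] [-0.0383 -0.0151  0.0048] grip 0.6509919705779211 j [ 0.0963  0.0421  1.9251 -0.0003  1.1753  0.1614]
```

```bash
python3 -m jog '[[15,0,10,0,0.3],[32,4,22,0,0.3],[43,10,30,0,0.3],[43,25,30,0,0.3],[43,40,30,0,0.3],[43,50,30,0,0.3],[43,50,30,0,0.3],[43,50,30,0,0.3]]' >/dev/null; python3 goal.py .554 .1075 .082 -3.5
python3 - <<'E'
from h import *
for n in("top","scene"):
    c=env.camera(n);np.savez(n+"1.npz",**c)
    im=c["image"]; b=(140,260,270,450) if n=="top" else (150,280,260,450)
    cv2.imwrite(f"pics/{n}1.png",cv2.resize(im[b[0]:b[1],b[2]:b[3]],None,fx=4,fy=4))
a=cv2.imread("pics/top1.png");b=cv2.imread("pics/scene1.png");w=720
f=lambda i:cv2.resize(i,(500,int(i.shape[0]*500/i.shape[1])))
cv2.imwrite("pics/both1.png",np.vstack([f(a)[:290],f(b)[:300]]))
E
```

```text
t 2.1 eef [0.5525 0.1101 0.1434] yaw -3.3508079758955134 shift mm [ 2.5358 61.3953  1.834 ] turn 0.14919202410448662 F [-0.187  -0.4076  0.4714] [0.0078 0.0238 0.0492] grip 0.6520559550441943 j [0.0167 0.1331 1.9259 0.0001 1.0848 0.0751]
```

View pics/scene1.png

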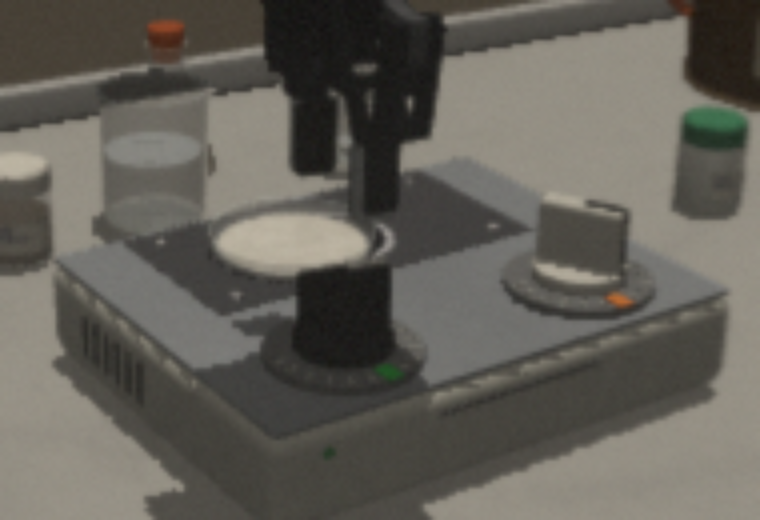

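The scene picture shows the two fingers at (315,130) and (375,180), straddling the knob, whose top is at (345,265). All is clear, so I'll descend.

```bash
python3 -m jog '[[0,10,0,0,0.3],[1,22,1,0,0.3],[1,34,1,0,0.3],[1,44,1,0,0.3],[1,52,1,0,0.3],[1,58,1,0,0.3],[1,60,1,0,0.3],[1,60,1,0,0.3]]' >/dev/null; python3 goal.py .554 .1075 .082 -3.5
```

```text
t 2.8667 eef [0.5537 0.1088 0.0834] yaw -3.380380627114878 shift mm [1.2426 1.3918 0.3939] turn 0.11961937288512203 F [0.1937 0.0634 0.9044] [-0.0438 -0.0235 -0.0301] grip 0.6495557597093138 j [ 0.0142  0.2155  1.9555 -0.      0.9721  0.0732]
```

```bash
python3 -m jog '[[0,0,0,0,0.1],[0,0,0,0,-0.1],[0,0,0,0,-0.3],[0,0,0,0,-0.5],[0,0,0,0,-0.7],[0,0,0,0,-1],[0,0,0,0,-1],[0,0,0,0,-1]]' 25 >/dev/null; python3 goal.py .554 .1075 .082 -3.5;  python3 -m jog '[[0,0,0,0,-1],[0,0,0,0,-1],[0,0,0,0,-1],[0,0,0,0,-1],[0,0,0,0,-1],[0,0,0,0,-1],[0,0,0,0,-1],[0,0,0,0,-1]]' 25 >/dev/null; python3 goal.py .554 .1075 .082 -3.5
```

```text
t 3.5333 eef [0.5552 0.1089 0.085 ] yaw -3.387689095876171 shift mm [ 1.4363  3.0243 -1.1218] turn 0.11231090412382905 F [3.3168 0.6753 0.797 ] [ 0.0875 -0.4883  0.0329] grip 0.15961592511513883 j [0.0142 0.214  1.9537 0.0003 0.971  0.0732]
t 4.2 eef [0.5552 0.1089 0.085 ] yaw -3.384273540452868 shift mm [ 1.4293  3.0173 -1.0873] turn 0.1157264595471319 F [5.5617 0.6983 1.5118] [ 0.1452 -0.7677 -0.0317] grip 0.1602336226139812 j [0.0142 0.214  1.9538 0.0002 0.9711 0.0732]
```

Gripped at 13.6 mm opening with only about 5 N of side force. Turning clockwise in two steps.

```bash
python3 -m jog '[[0,0,1,3,-1],[0,0,1.5,8,-1],[0,0,1.5,13,-1],[0,0,1.5,18,-1],[0,0,1.5,23,-1],[0,0,1.5,28,-1],[0,0,1.5,33,-1],[0,0,1.5,36,-1]]' >/dev/null; python3 goal.py .554 .1075 .082 -78.7
```

```text
t 4.8667 eef [0.5566 0.1084 0.085 ] yaw -39.57521152614927 shift mm [ 2.313   3.0065 -1.4593] turn 39.124788473850735 F [ 5.2588 -0.3332  1.3876] [-0.0015 -0.7587  0.073 ] grip 0.1603139948896069 j [ 0.0137  0.2169  1.9504 -0.0009  0.9719  0.7049]
```

```bash
python3 -m jog '[[0,0,0,4,-1],[0,0,0,9,-1],[0,0,0,14,-1],[0,0,0,19,-1],[0,0,0,24,-1],[0,0,0,29,-1],[0,0,0,34,-1],[0,0,0,39,-1]]' >/dev/null; python3 goal.py .554 .1075 .082 -78.7
python3 -m jog '[[0,0,0,0,-1],[0,0,0,0,-1],[0,0,0,0,-0.8],[0,0,0,0,-0.5],[0,0,0,0,-0.2],[0,0,0,0,0],[0,0,0,0,0],[0,0,0,0,0]]' >/dev/null; python3 goal.py .554 .1075 .082 -78.7
```

```text
t 5.5333 eef [0.5575 0.1071 0.0851] yaw -78.56973284047157 shift mm [ 3.3188  3.0551 -1.0997] turn 0.1302671595284295 F [ 7.7923 -3.8285  0.5099] [-0.6775 -1.0146  0.0423] grip 0.1566633324709155 j [ 0.0126  0.2172  1.9498 -0.004   0.97    1.3861]
t 6.2 eef [0.5547 0.1088 0.0837] yaw -78.36558876952742 shift mm [0.9645 1.7205 1.1666] turn 0.3344112304725826 F [ 0.2301 -0.8848 -0.0895] [-0.0054  0.0092  0.0095] grip 0.49603214631252973 j [0.0143 0.2174 1.9525 0.     0.9738 1.382 ]
```

```bash
python3 -m jog '[[0,-10,0,0,0],[0,-25,0,0,0],[0,-45,0,0,0],[0,-70,-15,0,0],[0,-95,-50,0,0],[0,-110,-90,0,0],[0,-110,-130,0,0],[0,-110,-160,0,0]]' >/dev/null; python3 -m jog '[[0,0,-30,0,0],[0,0,-60,0,0],[0,0,-75,0,0],[0,0,-80,0,0],[0,0,-80,0,0],[0,0,-80,0,0],[0,0,-80,0,0],[0,0,-80,0,0]]'>/dev/null; python3 goal.py .556 .1075 .15 -78.7
python3 - <<'E'
from h import *
np.set_printoptions(precision=4,suppress=True)
c=env.camera("top");np.savez("top2.npz",**c);s=env.camera("scene");np.savez("scene2.npz",**s)
cv2.imwrite("pics/z2.png",cv2.resize(c["image"][140:255,285:435],None,fx=5,fy=5,interpolation=cv2.INTER_CUBIC))
a=lambda d:np.degrees(np.arctan2(d[1],d[0]))
f=circ(c,(.555,.1065),.04,.068);print(f);measure(c)
E
```

```text
t 7.5333 eef [0.5078 0.3424 0.1943] yaw -78.4895707703473 shift mm [ -0.3369  44.4107 239.735 ] turn 0.2104292296527035 F [-0.3988 -0.4765  0.3122] [-0.0047  0.0538  0.0176] grip 0.5006330616499474 j [ 0.4278  0.1828  1.7696 -0.0004  1.1895  1.7978]
[0.5547 0.1072 0.0402]
axis [0.556  0.1034] dial yaw 4.650186936025286 pointer n 26 mid [0.5441 0.1038] yaw by pca/mid -168.19827839812612 177.98141008137026 q -7.151534665848601 6.668776854654993 |g-o| 0.14578082188314243
```

View pics/z2.png

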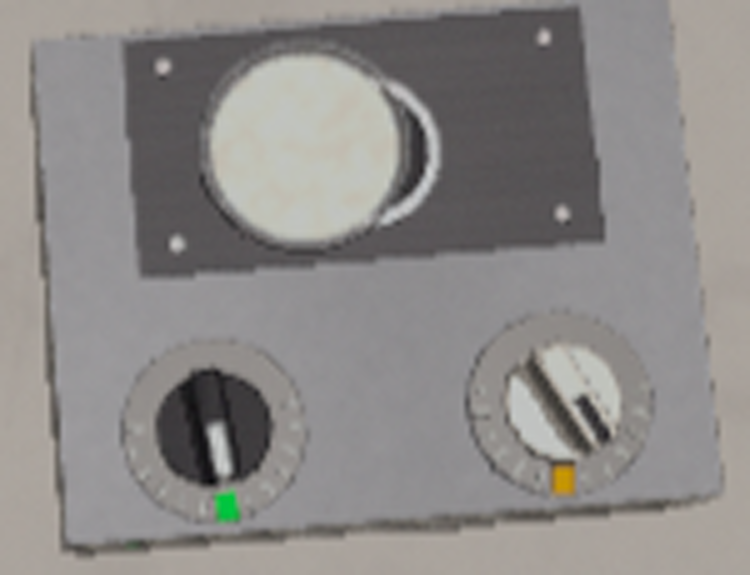

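The top view now shows the pointer at (216,425)–(225,475), aimed at the green mark at (227,507). The lamp knob and dish look unchanged. I'll compute the residual at sub-pixel level from both cameras.

```bash
python3 - <<'E'
from h import *
np.set_printoptions(precision=4,suppress=True)
a=lambda d:np.degrees(np.arctan2(d[1],d[0]))%360
for n,b in(("top",(305,200,352,250)),("scene",(320,205,375,255))):
    c=dict(np.load(n+"2.npz"));im=c["image"].astype(float);z0=circ(c,(.5545,.107),.04,.068);sk=circ(c,z0[:2],.025,.076,.004)
    B,G,R=[im[...,i] for i in range(3)]
    W={"mark":(np.clip(G-np.maximum(R,B)-15,0,None),.068,.034,.010),"ptr":(np.clip(im.min(2)-70,0,None),.110,.0115,.0135)}
    print(n,"dial",z0,"skirt",sk)
    for k,(w,z,r,tol) in W.items():
        P=[];Q=[]
        for v in range(b[1],b[3]):
            for u in range(b[0],b[2]):
                if w[v,u]>0:
                    p=onz(c,u,v,z)[:2]; d=p-z0[:2]
                    if np.linalg.norm(d-r*np.array([-.981,-.19]))<tol: P.append(p);Q.append(w[v,u])
        P=np.array(P);Q=np.array(Q);m=(P*Q[:,None]).sum(0)/Q.sum();C=((P-m)*Q[:,None]).T@(P-m)/Q.sum()
        l,e=np.linalg.eigh(C);e=e[:,1]*-np.sign(e[0,1])
        print(k,len(Q),m,"dir by pca",a(e),"from dial",a(m-z0[:2]),"from skirt",a(m-sk[:2]),"sd",np.sqrt(l))
for f in(0,2):
  c=dict(np.load(f"top{f}.npz"));im=c["image"];print("lamp/dish diff") if f else None
d=cv2.absdiff(np.load("top0.npz")["image"],np.load("top2.npz")["image"]);print("lamp",d[200:240,378:420].max(),"dish",d[145:195,320:375].max())
E
```

```text
top dial [0.5546 0.107  0.0404] skirt [0.5552 0.1064 0.0249]
mark 34 [0.5222 0.1008] dir by pca 187.06791954771882 from dial 190.8789214793034 from skirt 189.6809119349263 sd [0.0026 0.0034]
ptr 51 [0.5438 0.1038] dir by pca 191.03686696639835 from dial 196.42026967710626 from skirt 192.80562128996684 sd [0.0019 0.0064]
scene dial [0.5533 0.1087 0.0402] skirt [0.5534 0.1087 0.025 ]
mark 25 [0.5224 0.1022] dir by pca 178.44383497128408 from dial 191.90989147874714 from skirt 191.97106901757593 sd [0.0027 0.0038]
ptr 32 [0.5425 0.1041] dir by pca 203.13455369837047 from dial 203.08502183374537 from skirt 203.1366657122261 sd [0.0032 0.0064]
lamp/dish diff
lamp 15 dish 14
```

The top view says q is within about 1°. The scene-camera pointer value of 203° is out of line, and its wide spread suggests the mask took in other pixels. I'll look at that crop.

```bash
python3 - <<'E'
from h import *
c=dict(np.load("scene2.npz"));im=c["image"][205:257,310:385]
big=cv2.resize(im,None,fx=10,fy=10,interpolation=cv2.INTER_CUBIC)
# predicted overlay: expected pointer line (axis->23mm at z .110) at 191 deg and dial radius line to mark
for t,col in((191,(0,0,255)),(203,(255,0,0))):
    d=np.array([np.cos(np.radians(t)),np.sin(np.radians(t))]);ax=np.array([.5533,.1087])
    p=proj(c,[[*ax,.110],[*(ax+.023*d),.110],[*(ax+.028*d),.068],[*(ax+.040*d),.068]])
    q=((p-[310,205]+.5)*10).astype(int)
    for i in(0,2): cv2.line(big,q[i].tolist(),q[i+1].tolist(),col,1)
cv2.imwrite("pics/s2.png",big)
E
```

```text
(no output)
```

View pics/s2.png

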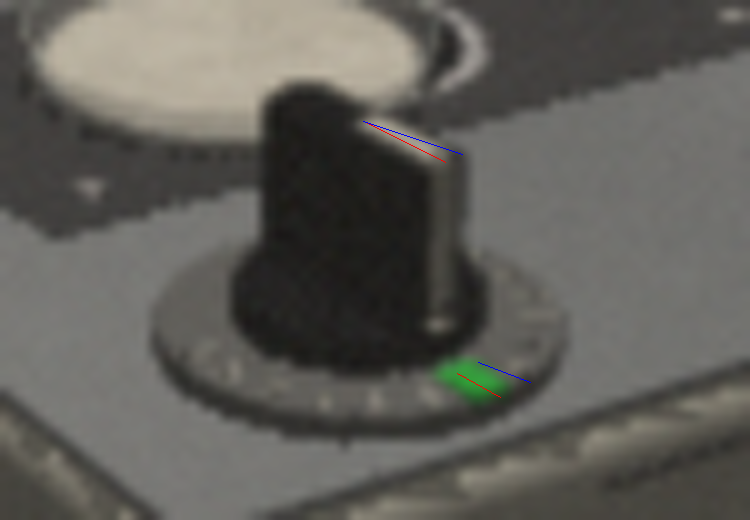

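In the scene crop the 191° line (red) lies along both the white pointer, (365,122)–(445,160), and the green mark at (475,380). So the 203° reading came from bright deck pixels behind the pointer, and I'm handing in.

```bash
python3 -c "
from cell import env
s=env.read_state();print(s['clock'],s['force'],s['eef_pos']);print(env.finish_job())"
```

```text
7.6333 [-0.79106162  1.18890176 -0.29980283] [0.50777803 0.34266781 0.19435526]
the job is handed in; nothing more can be done
None
```

I gripped the black focus knob's bar, turned it about 75° clockwise to the green mark, let go, and moved the arm clear. I handed the job in at 7.6 s; the largest force I read between moves was about 9 N.

**Pointer at the mark:** In the top view the pointer lies at about 191° and the mark at about 190–191°, so the knob is within about 1–2°, which is the limit of what I could measure.

**Check that disagreed:** The scene camera's automatic pointer estimate read 203°. I put this down to bright deck pixels caught in the mask, because a line drawn at 191° in that picture lay along both the pointer and the mark.

**Lamp knob and dish:** Before-and-after top views show no visible change in either (differences up to 15 of 255 grey levels).

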